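Load the orbital shaker with flasks

TASK

Load the shaker for a run: take the four open conical flasks from the group on the bench just left of the shaker, one after another, and set each one upright and fully down in the spring clamp made for its base size (two small, one middle-sized, one large; the two small ones may go in either small clamp). Keep the flasks upright and do not let them drop; the flask with the rubber stopper is not in this run and stays where it stands.

Things in the scene. Friction and masses are not known exactly. Their poses are not given: they have to be found in the camera images.
- flask_small_a: One of two alike small open conical (Erlenmeyer) flasks, clear empty glass, about 0.1 kg, loose on the bench. Base 60 mm, height 100 mm. Grip the neck from above; to the fingers it is a plain cone, 60 mm across at the foot (rounded edge), narrowing evenly to 24 mm at the rim. Origin: centre of underside, z up along its axis; round, yaw means nothing.
- flask_small_b: One of two alike small open conical (Erlenmeyer) flasks, clear empty glass, about 0.1 kg, loose on the bench. Base 60 mm, height 100 mm. Grip the neck from above; to the fingers it is a plain cone, 60 mm across at the foot (rounded edge), narrowing evenly to 24 mm at the rim. Origin: centre of underside, z up along its axis; round, yaw means nothing.
- flask_medium: Middle-sized open conical flask, clear glass, lower part faintly tinted, about 0.1 kg, loose on the bench. Base 80 mm, height 135 mm. Grip the neck from above; to the fingers it is a plain cone, 80 mm across at the foot (rounded edge), narrowing evenly to 30 mm at the rim. Origin: centre of underside, z up along its axis; round, yaw means nothing.
- flask_large: Largest open conical flask, clear empty glass, about 0.12 kg, loose on the bench. Base 100 mm, height 170 mm. Grip the neck from above; to the fingers it is a plain cone, 100 mm across at the foot (rounded edge), narrowing evenly to 36 mm at the rim. Origin: centre of underside, z up along its axis; round, yaw means nothing.
- clamp_small_a: Small (one of two alike) clamp on the platform, rigid, fixed: steel disc 2 mm thick (a seated flask's underside is 2 mm above the origin) ringed by 6 upright steel fingers, for a 60 mm base. Fingers: circle 65 mm across inside, straight up to 18 mm over the origin, then flared to 27 mm high, 82 mm across over all. Origin: centre of underside, on the platform, z up.
- clamp_small_b: Small (one of two alike) clamp on the platform, rigid, fixed: steel disc 2 mm thick (a seated flask's underside is 2 mm above the origin) ringed by 6 upright steel fingers, for a 60 mm base. Fingers: circle 65 mm across inside, straight up to 18 mm over the origin, then flared to 27 mm high, 82 mm across over all. Origin: centre of underside, on the platform, z up.
- clamp_medium: Middle-sized clamp on the platform, rigid, fixed: steel disc 2 mm thick (a seated flask's underside is 2 mm above the origin) ringed by 6 upright steel fingers, for a 80 mm base. Fingers: circle 85 mm across inside, straight up to 22 mm over the origin, then flared to 31 mm high, 102 mm across over all. Origin: centre of underside, on the platform, z up.
- clamp_large: Largest clamp on the platform, rigid, fixed: steel disc 2 mm thick (a seated flask's underside is 2 mm above the origin) ringed by 8 upright steel fingers, for a 100 mm base. Fingers: circle 105 mm across inside, straight up to 26 mm over the origin, then flared to 35 mm high, 122 mm across over all. Origin: centre of underside, on the platform, z up.
- shaker: White orbital shaker, fixed, right half of the bench; drilled aluminium platform 262 mm square, top 74 mm over the bench, sloping panel with knobs towards the robot, 165 mm to -x of the origin, lower than the platform. The four clamps stand on it in a square 126 mm apart, in any order. Origin: on the bench, 4 mm to -x of the platform's centre; x away from the panel, z up.
- stoppered_flask: Conical flask with a red rubber stopper, base 72 mm, 130 mm high; not part of the job. Origin: centre of underside, z up. It, the open flasks and a loose beaker (59 mm wide, 67 high) stand in two rows of three, 135 to 150 mm apart, left of the shaker, in any order; a fixed beaker (60 mm high) and two stoppers stand between. Behind (x over 0.62): jars up to 95 mm high, a 250 mm cylinder.

How it is judged:
At the end, for the whole second after the job is handed in: Each open flask stands in a clamp of its own size, one to a clamp: within 8 mm of the clamp's axis, underside on the disc (at most 6 mm above the clamp's origin), upright within 0.1 rad, at rest and released; the stoppered flask still upright where it stood ((((horizontal distance between flask_small_a and clamp_small_a below 0.008 m and z of flask_small_a in the frame of clamp_small_a between -0.002 and 0.006 m) and (horizontal distance between flask_small_b and clamp_small_b below 0.008 m and z of flask_small_b in the frame of clamp_small_b between -0.002 and 0.006 m)) or ((horizontal distance between flask_small_a and clamp_small_b below 0.008 m and z of flask_small_a in the frame of clamp_small_b between -0.002 and 0.006 m) and (horizontal distance between flask_small_b and clamp_small_a below 0.008 m and z of flask_small_b in the frame of clamp_small_a between -0.002 and 0.006 m))) and horizontal distance between flask_medium and clamp_medium below 0.008 m and z of flask_medium in the frame of clamp_medium between -0.002 and 0.006 m and horizontal distance between flask_large and clamp_large below 0.008 m and z of flask_large in the frame of clamp_large between -0.002 and 0.006 m and angle between each of flask_small_a, flask_small_b, flask_medium, flask_large, stoppered_flask's own z axis and vertical below 0.1 rad and linear speed of each of flask_small_a, flask_small_b, flask_medium, flask_large below 0.02 m/s and contact force between each of flask_small_a, flask_small_b, flask_medium, flask_large and the arm below 0.05 N and contact force between each of flask_small_a, flask_small_b, flask_medium, flask_large and the fingers below 0.05 N); the robot touches nothing.
It fails at once if an open flask is tipped over (leans more than about 35 degrees) (angle between any of flask_small_a, flask_small_b, flask_medium, flask_large's own z axis and vertical above 0.6 rad).
It fails at once if a flask is dropped or knocked away: it moves faster than 0.7 m/s (a fall of 25 mm) with no finger on it ((linear speed of flask_small_a above 0.7 m/s and contact force between flask_small_a and the fingers below 0.02 N) or (linear speed of flask_small_b above 0.7 m/s and contact force between flask_small_b and the fingers below 0.02 N) or (linear speed of flask_medium above 0.7 m/s and contact force between flask_medium and the fingers below 0.02 N) or (linear speed of flask_large above 0.7 m/s and contact force between flask_large and the fingers below 0.02 N)).
It fails at once if the stoppered flask is moved more than 30 mm or tipped (distance of stoppered_flask from where it was at the start of the episode above 0.03 m or angle between stoppered_flask's own z axis and vertical above 0.3 rad).
It also fails if it takes over 128 s, if anything falls off the work surface, if the arm or the gripper's body presses on something with over 40 N, if the wrist force passes 120 N, or if a joint passes its speed limit or range.

ROBOT

A 6-joint arm with a two-finger parallel gripper is mounted at the origin on a cart in front of the work surface, level with it; the furniture and walls round the work are solid. World frame = base frame: x ahead of the robot, y to its left, z up, the work surface at z = 0. Lengths are in m, angles in rad, forces in N, time in s.
With the tool pointing down it reaches from about 0.225 to 0.875 m from the base axis. Payload 3.4 kg.
Tool frame: the origin (TCP) lies on the centre line of the jaws, within the pads' length; the fingertips stand 22 mm ahead of it and the grasp point (between the pads) lies 3 mm ahead of it; z points along the fingers, y is the line along which they close (so a half turn about z gives the same grasp; the last joint's range is limited). The gripper opens to 85 mm and grips with 20 to 120 N. Pads are 22 mm wide; open, the fingers measure 114 mm over their backs; the gripper's body (76 mm by 85 mm) begins 54 mm behind the grasp point. The pads swing forward as they close: fully open they stand 13 mm farther back than shut.
Start: joints at [1.06, 0.276, 1.505, -0, 1.361, -0.121], TCP at [0.219, 0.532, 0.253] pointing down, gripper open.
Joint ranges: [-2.89, 2.89], [-0.75, 2.08], [0.22, 2.7], [-1.18, 4.32], [0.11, 2.71], [-2.7, 2.7]. Speed limits (rad/s): [2.57, 2.57, 3.14, 3.14, 3.14, 3.14].

INTERFACE

Orientations are given as a unit quaternion [w, x, y, z].
In Python, from rig import readout, optics, ticket gives the robot as it stands. The module is installed in compiled form; this text tells all that it offers.
- The arm moves only by the shell command python3 -m handwheel 'ROWS' [OPENING] [FORCE]. ROWS is one flat JSON list of numbers that holds 1 to 5 rows one after another, with no inner brackets; each row has 4 numbers: dx, dy, dz in m, then a turn about the tool's z in rad; each row shifts and turns the commanded pose from where the row before left it, along the tool's axes as they then stand; what a row does not reach is not made up. A row lasts 1/12 s, in which the tool goes at most 0.0417 m and 0.125 rad, less where a joint would pass 70% of its speed; a pose out of reach is approached as far as the arm can. OPENING is the finger opening in m, set as the command begins (- or left out keeps the last). The fingers move at their own pace and stop on an object; FORCE is the grip in N (left out, the last holds). Time passes only in rows, so rows that do not move let the fingers close. It prints the time, the measured TCP pose, the force, the opening and the grip force at its end. Input that does not fit is refused with a message, and nothing moves.
- readout.get_state(): the state, without advancing time (a new reading comes with each control period).
- optics.get_image(name): name is "scene" or "top" or "wrist"; returns a dict with "img" (384x512x3 uint8, red, green, blue), "camera_matrix" (3x3 intrinsics, pixels), "T" (4x4, takes a point from camera to world coordinates); the wrist camera has in their place "hand_eye" (4x4, takes a point from camera to tool coordinates, whose origin is the TCP and whose axes are the flange's). Camera axes: x right, y down, z forward; pixel columns grow to the right and rows downward; lengths in m; the calibration is good to about 2 mm. A picture is of the moment at which its call begins: read the wrist's pose just before it. There is no depth.
- ticket.sign_off(): hands the job in; it is judged then, once.
The state is a dict: "clock": time; "qpos": joint angles; "qd": joint speeds; "effort": joint torques, N m; "position": TCP position; "ee_rot": TCP orientation; "contact_force": force on the tool from outside, world axes, zero at the start; "moment": the same for the moment, N m; "width": finger opening in m; "gripper_force": force on a finger pad.
Only numpy, scipy, OpenCV 4.12 (cv2) and the standard library are available. Lean on these libraries where they do the work, as an engineer would, in place of code of your own. Each camera call takes 0.05 s, during which the arm holds its last target. There are 200 camera calls.

## Working session

There is one attempt and no reset: what is moved stays moved. The work goes in short steps, Python scripts to look and compute and a shell command to move; the robot and the scene stay as the last step left them, time stands still between calls to the robot, and variables do not carry over. Pictures are saved under pics/ and viewed, at most 17 in all, crops included, and the job is handed in when it is done.

```bash
mkdir -p pics; cat > h.py <<'E'
import numpy as np,cv2
from rig import readout,optics,ticket
def st():
    s=readout.get_state(); print({k:np.round(s[k],4).tolist() for k in("clock","qpos","position","ee_rot","contact_force","width","gripper_force")}); return s
def save(n,f):
    d=optics.get_image(n); cv2.imwrite('pics/'+f,d["img"][:,:,::-1]); np.savez('pics/'+f[:-4]+'.npz',**{k:v for k,v in d.items()}); return d
def ray(d,u,v,z,T=None):
    T=d["T"] if T is None else T
    r=T[:3,:3]@np.linalg.inv(d["camera_matrix"])@np.array([u,v,1.]); o=T[:3,3]
    return o+r*(z-o[2])/r[2]
def proj(d,p,T=None):
    T=d["T"] if T is None else T
    c=d["camera_matrix"]@(T[:3,:3].T@(np.asarray(p)-T[:3,3])); return c[:2]/c[2]
E
python3 - <<'E'
from h import *
st()
for n in("scene","top"):
    d=save(n,n+"0.png"); print(d["camera_matrix"],d["T"].round(3))
    im=cv2.imread(f'pics/{n}0.png'); cv2.imwrite(f'pics/{n}0b.png',cv2.resize(im,(800,600),interpolation=cv2.INTER_CUBIC))
E
```

```text
{'clock': 0.0, 'qpos': [1.06, 0.2766, 1.5061, -0.0, 1.3607, -0.121], 'position': [0.2182, 0.5314, 0.2524], 'ee_rot': [-0.0003, 0.1937, 0.9811, -0.0009], 'contact_force': [-0.0251, -0.4514, 0.028], 'width': 0.0854, 'gripper_force': 0.0}
[[389.57403954   0.         252.76728815]
 [  0.         389.57403954 187.70782802]
 [  0.           0.           1.        ]] [[ 0.653 -0.551  0.52   0.028]
 [-0.757 -0.465  0.458 -0.468]
 [-0.011 -0.693 -0.721  0.772]
 [ 0.     0.     0.     1.   ]]
[[384.87804921   0.         254.16382724]
 [  0.         384.87804921 192.9877702 ]
 [  0.           0.           1.        ]] [[-0.005 -0.992  0.124  0.393]
 [-1.     0.006  0.006 -0.047]
 [-0.006 -0.124 -0.992  1.204]
 [ 0.     0.     0.     1.   ]]
```

View pics/top0b.png

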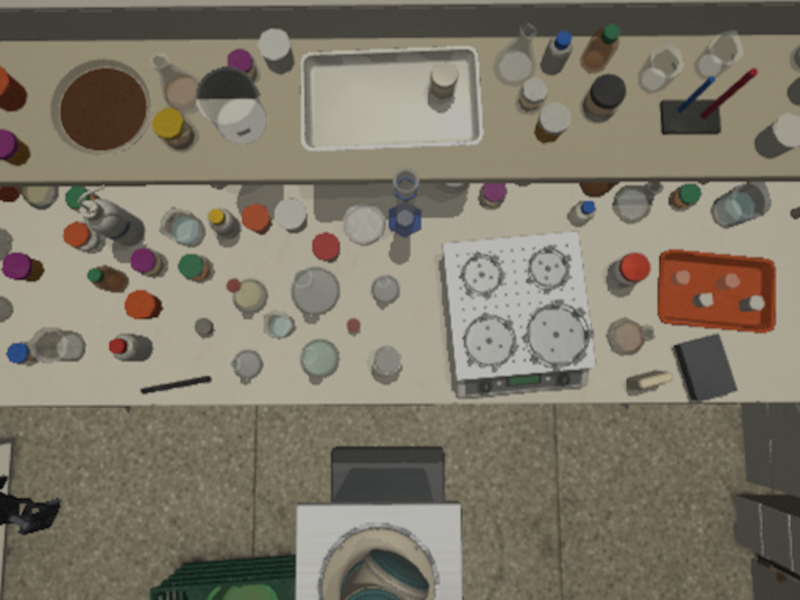

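View pics/scene0b.png

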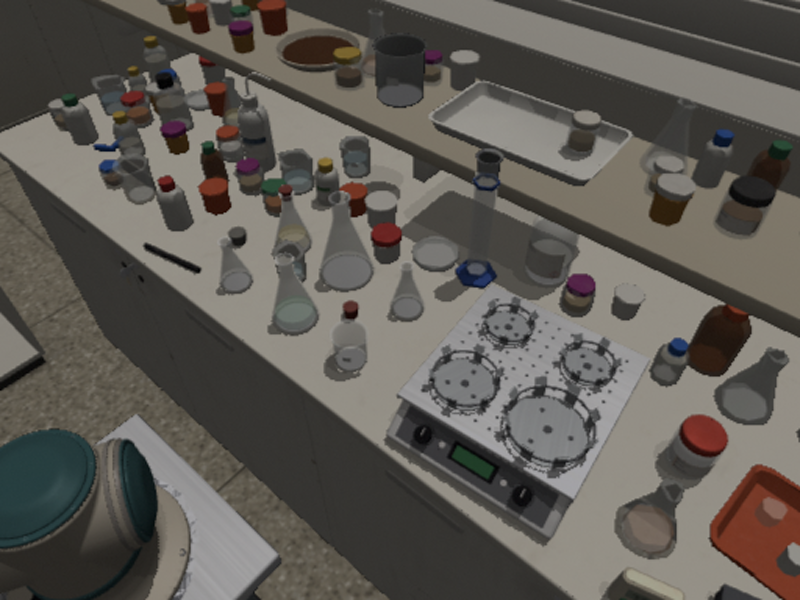

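The top view shows, at 800×600: near row small flask (247,364), medium tinted (320,358), loose beaker (387,362). Far row is stoppered (250,295), large (315,290), small (385,290). The clamps are small at (481,273) and (548,268), medium (488,340), large (557,335). I'll turn these into positions and check the overlay.

```bash
cat > ov.py <<'E'
from h import *
import json
def circ(c,r,z): 
    a=np.linspace(0,2*np.pi,41); return np.c_[c[0]+r*np.cos(a),c[1]+r*np.sin(a),0*a+z]
def draw(im,d,s,off,c,r,z,col):
    p=np.array([proj(d,q) for q in circ(c,r,z)]); p=((p+.5-off)*s-.5)
    cv2.polylines(im,[np.round(p*16).astype(int)],False,col,1,cv2.LINE_AA,4)
def overlay(d,crop,s,objs):
    x0,y0,x1,y1=crop; im=cv2.resize(np.ascontiguousarray(d["img"][y0:y1,x0:x1,::-1]),None,fx=s,fy=s,interpolation=cv2.INTER_CUBIC)
    for c,cs in objs:
        for r,z,col in cs: draw(im,d,s,np.array([x0,y0]),c,r,z,col)
    return im
E
python3 - <<'E'
from ov import *
d=dict(np.load('pics/top0.npz')); e=dict(np.load('pics/scene0.npz'))
k=.64
fl=dict(sA=((247,364),.03,.012,.1),M=((320,358),.04,.015,.135),L=((315,290),.05,.018,.17),sB=((385,290),.03,.012,.1),stp=((250,295),.036,.012,.11))
cl=dict(csR=((548,268),.0325),csL=((481,273),.0325),cM=((488,340),.0425),cL=((557,335),.0525))
objs=[];pos={}
for n,(uv,r,t,h) in fl.items():
    p=ray(d,uv[0]*k,uv[1]*k,h*.4); pos[n]=p[:2].tolist(); objs.append((p,[(r,0,(0,0,255)),(t,h,(0,255,0))]))
for n,(uv,r) in cl.items():
    p=ray(d,uv[0]*k,uv[1]*k,.076); pos[n]=p[:2].tolist(); objs.append((p,[(r,.076,(255,0,0)),(r+.0085,.101,(0,200,255))]))
p=ray(d,405*k,183*k,.25);print('cyl',p, ray(d,405*k,220*k,0)); 
print({a:np.round(b,4).tolist() for a,b in pos.items()}); json.dump(pos,open('pos.json','w'))
a=overlay(d,(145,145,385,255),3.33,objs); cv2.imwrite('pics/o1.png',a)
b=overlay(e,(130,110,440,330),2.58,objs); cv2.imwrite('pics/o2.png',b)
E
```

```text
cyl [ 0.70838627 -0.05540359  0.25      ] [ 0.71248094 -0.05705975  0.        ]
{'sA': [0.4192, 0.2501], 'M': [0.4295, 0.1074], 'L': [0.5586, 0.1164], 'sB': [0.5618, -0.0166], 'stp': [0.553, 0.2466], 'csR': [0.5969, -0.3276], 'csL': [0.588, -0.2001], 'cM': [0.4607, -0.2103], 'cL': [0.4693, -0.3398]}
```

View pics/o1.png

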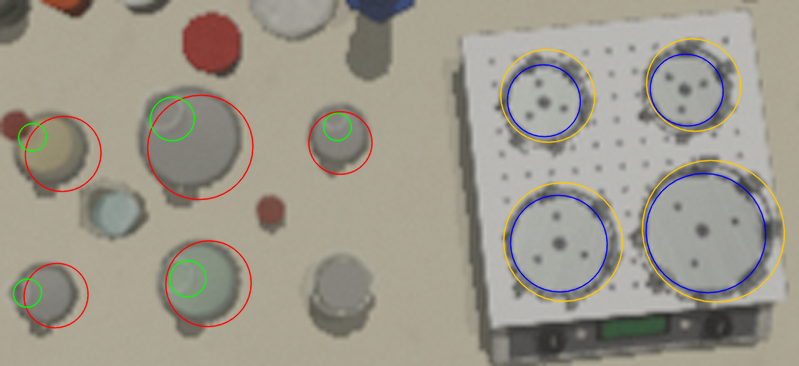

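View pics/o2.png

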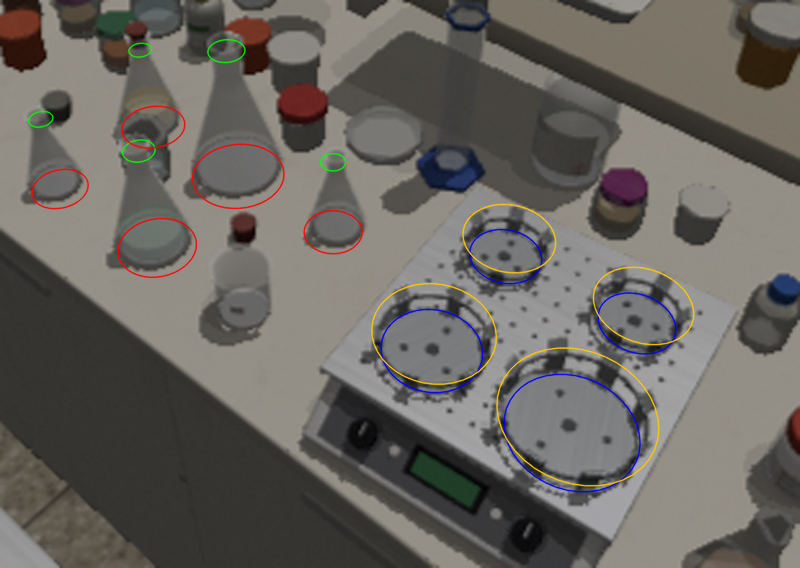

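```bash
python3 - <<'E'
from ov import *
d=dict(np.load('pics/top0.npz')); e=dict(np.load('pics/scene0.npz'))
def t(c): return ((c[0]+.5)/3.33+145-.5,(c[1]+.5)/3.33+145-.5)
def s(c): return ((c[0]+.5)/2.58+130-.5,(c[1]+.5)/2.58+110-.5)
M={'csL':[(544,101),(504,256)],'csR':[(685,89),(634,320)],'cM':[(559,243),(432,349)],'cL':[(702,230),(568,425)]}
C=[]
for n,(a,b) in M.items():
    p=ray(d,*t(a),.076)[:2];q=ray(e,*s(b),.076)[:2];C.append((p+q)/2);print(n,p.round(4),q.round(4))
# square fit
C=np.array(C); # csL far-left(+,+), csR far-right(+,-), cM near-left(-,+), cL (-,-)
T=.063*np.array([[1,1],[1,-1],[-1,1],[-1,-1]]); m=C.mean(0); U,_,V=np.linalg.svd((C-m).T@T); R=U@V
F=T@R.T+m; print('square',F.round(4),'res',((C-F)*1e3).round(1).tolist(), np.degrees(np.arctan2(R[1,0],R[0,0])))
F_={'sA':[(47,294),(57,184),(29,293),(40,119),.1],'M':[(200,281),(153,242),(183,280),(139,149),.135],'L':[(190,138),(237,168),(169,118),(226,48),.17],'sB':[(338,134),(333,230),(337,127),(333,160),.1]}
for n,(a,b,c,f,h) in F_.items():
    print(n,*[x[:2].round(4) for x in(ray(d,*t(a),.002),ray(e,*s(b),.002),ray(d,*t(c),h),ray(e,*s(f),h))])
w=optics.get_image("wrist");print(w["hand_eye"].round(3),w["camera_matrix"].round(0).tolist())
E
```

```text
csL [ 0.5873 -0.2006] [ 0.5867 -0.1997]
csR [ 0.5973 -0.3265] [ 0.5977 -0.325 ]
cM [ 0.4606 -0.2109] [ 0.4612 -0.2108]
cL [ 0.4713 -0.3369] [ 0.4716 -0.3357]
square [[ 0.5867 -0.2002]
 [ 0.5973 -0.3258]
 [ 0.4612 -0.2108]
 [ 0.4717 -0.3363]] res [[0.3, 0.0], [0.2, 0.0], [-0.3, -0.1], [-0.3, 0.0]] 4.8020050921328705
sA [0.4201 0.2576] [0.4204 0.2554] [0.4189 0.2483] [0.4188 0.25  ]
M [0.4314 0.1146] [0.4303 0.1135] [0.4281 0.1109] [0.4312 0.1084]
L [0.5666 0.1255] [0.5643 0.1231] [0.559  0.1188] [0.5614 0.1191]
sB [ 0.5695 -0.0149] [ 0.562  -0.0169] [ 0.5613 -0.0166] [ 0.5638 -0.0154]
[[ 0.    -0.959 -0.284  0.073]
 [ 1.     0.001 -0.     0.001]
 [ 0.    -0.284  0.959 -0.121]
 [ 0.     0.     0.     1.   ]] [[285.0, 0.0, 256.0], [0.0, 285.0, 193.0], [0.0, 0.0, 1.0]]
```

Clamp centres agree to under 1 mm between the two cameras. The flask positions are good to a few mm, so I'll refine them from the wrist camera. First I move over the far-right small flask (sB).

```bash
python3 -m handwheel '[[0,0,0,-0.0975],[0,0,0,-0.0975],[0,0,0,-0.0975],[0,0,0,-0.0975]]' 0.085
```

```text
refused: ROWS must be one flat list, 4 numbers to a row, no inner brackets. Nothing was moved.
```

The call was refused and nothing moved: it wants one flat list, 4 numbers to a row, no inner brackets. Same move again in that form.

```bash
python3 -m handwheel '[0,0,0,-0.0975,0,0,0,-0.0975,0,0,0,-0.0975,0,0,0,-0.0975]' 0.085
python3 -m handwheel '[-0.0216,-0.0342,0,0,-0.0216,-0.0342,0,0,-0.0216,-0.0342,0,0,-0.0216,-0.0342,0,0,-0.0216,-0.0342,0,0]' 
python3 -m handwheel '[-0.0216,-0.0342,0,0,-0.0216,-0.0342,0,0,-0.0216,-0.0342,0,0,-0.0216,-0.0342,0,0,-0.0216,-0.0342,0,0]' 
python3 -m handwheel '[-0.0216,-0.0342,0,0,-0.0216,-0.0342,0,0,-0.0216,-0.0342,0,0,-0.0216,-0.0342,0,0,-0.0216,-0.0342,0,0]' 
python3 -m handwheel '[-0.02,-0.03,0,0,0,0,0,0,0,0,0,0]'
cat >> h.py <<'E'
from scipy.spatial.transform import Rotation
def wrist(f):
    s=st(); d=save("wrist",f); q=s["ee_rot"]; T=np.eye(4); T[:3,:3]=Rotation.from_quat([q[1],q[2],q[3],q[0]]).as_matrix(); T[:3,3]=s["position"]
    d["T"]=T@d["hand_eye"]; np.savez('pics/'+f[:-4]+'.npz',**d); return d
E
python3 - <<'E'
from ov import *
d=wrist('w1.png')
a=overlay(d,(0,0,512,384),1.56,[((.5635,-.016),[(.03,.0,(0,0,255)),(.012,.1,(0,255,0))])]); cv2.imwrite('pics/w1o.png',a)
E
```

```text
clock: 0.48
position: [0.2184, 0.5317, 0.2529]
ee_rot: [-0.0, -0.002, 1.0, -0.0]
contact_force: [0.8, 0.2, -0.3]
width: 0.0849
gripper_force: 0.0
clock: 0.9
position: [0.3269, 0.3592, 0.2531]
ee_rot: [-0.0, -0.001, 1.0, -0.0]
contact_force: [1.9, -0.4, 0.4]
width: 0.0849
gripper_force: 0.0
clock: 1.32
position: [0.435, 0.1881, 0.2533]
ee_rot: [0.0, -0.0, 1.0, 0.0]
contact_force: [0.9, 0.5, 0.5]
width: 0.0847
gripper_force: 0.0
clock: 1.73
position: [0.5431, 0.017, 0.2531]
ee_rot: [-0.0, 0.0, 1.0, 0.0]
contact_force: [0.7, 0.7, -0.3]
width: 0.085
gripper_force: 0.0
clock: 1.98
position: [0.5632, -0.0127, 0.2524]
ee_rot: [-0.001, 0.002, 1.0, 0.0]
contact_force: [0.1, 0.3, 0.4]
width: 0.0849
gripper_force: 0.0
{'clock': 1.9833, 'qpos': [-0.1462, 0.2596, 1.5303, 0.0003, 1.3531, -1.714], 'position': [0.5632, -0.0127, 0.2524], 'ee_rot': [-0.0007, 0.0016, 1.0, 0.0002], 'contact_force': [0.0835, 0.3167, 0.3534], 'width': 0.0849, 'gripper_force': 0.0}
```

View pics/w1o.png

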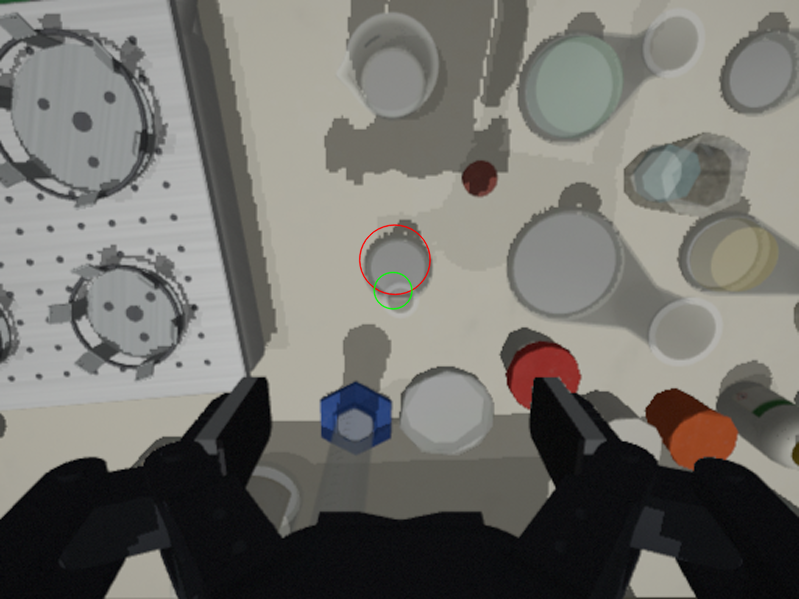

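The wrist view shows sB with its rim at (400,298) and base at (397,262). It also shows L with rim (685,330) and base (564,262), and M with rim (674,43) and base (571,85). Clamp centres are at (134,313) and (82,121).

```bash
python3 - <<'E'
from ov import *
d=dict(np.load('pics/w1.npz'))
f=lambda c,z:ray(d,(c[0]+.5)/1.56-.5,(c[1]+.5)/1.56-.5,z)[:2].round(4)
for n,r,b,h in(('sB',(400,298),(397,262),.1),('L',(685,330),(564,263),.17),('M',(674,43),(571,86),.135)): print(n,f(r,h),f(b,.003))
print(f((134,313),.076),f((82,121),.076))
E
```

```text
sB [ 0.5686 -0.0113] [ 0.5646 -0.0138]
L [0.5651 0.1274] [0.5659 0.1278]
M [0.4323 0.1199] [0.429  0.1192]
[ 0.5859 -0.1983] [ 0.4602 -0.2091]
```

```bash
python3 -m handwheel '[-0.0035,-0.002,0.034,0,0,0,0.034,0,0,0,0.034,0,0,0,0.034,0,0,0,0.034,0]'
python3 -m handwheel '[0,0,0.0015,0,0,0,0,0,0,0,0,0,0,0,0,0,0,0,0,0]' 0.0 30
python3 -m handwheel '[0,0,0,0,0,0,0,0,0,0,0,0,0,0,0,0,0,0,0,0]'
python3 -m handwheel '[0,0,-0.01,0,0,0,-0.01,0,0,0,-0.01,0,0,0,-0.01,0,0,0,0,0]'
python3 - <<'E'
from ov import *
d=wrist('w2.png'); cv2.imwrite('pics/w2o.png',d["img"][60:,:,::-1])
print(proj(d,readout.get_state()["position"]+[0,0,.02]))
E
```

```text
clock: 2.45
position: [0.5649, -0.0111, 0.0824]
ee_rot: [0.0, -0.001, 1.0, 0.0]
contact_force: [0.4, 0.5, -1.4]
width: 0.0848
gripper_force: 0.0
clock: 2.87
position: [0.5679, -0.0129, 0.0846]
ee_rot: [0.003, -0.0, 1.0, -0.0]
contact_force: [-0.3, -0.2, 5.3]
width: 0.0343
gripper_force: 29.5
clock: 3.28
position: [0.5679, -0.013, 0.0845]
ee_rot: [0.003, 0.0, 1.0, -0.0]
contact_force: [-1.4, 0.8, 7.8]
width: 0.0346
gripper_force: 29.9
clock: 3.7
position: [0.5678, -0.0133, 0.1247]
ee_rot: [0.003, -0.0, 1.0, -0.0]
contact_force: [0.2, 0.3, -0.6]
width: 0.0343
gripper_force: 29.6
{'clock': 3.7, 'qpos': [-0.1459, 0.3634, 1.7171, 0.0001, 1.0558, -1.717], 'position': [0.5678, -0.0133, 0.1247], 'ee_rot': [0.0026, -0.0001, 1.0, -0.0004], 'contact_force': [0.1794, 0.3264, -0.5511], 'width': 0.0343, 'gripper_force': 29.6229}
[253.0690325  290.52150362]
```

View pics/w2.png

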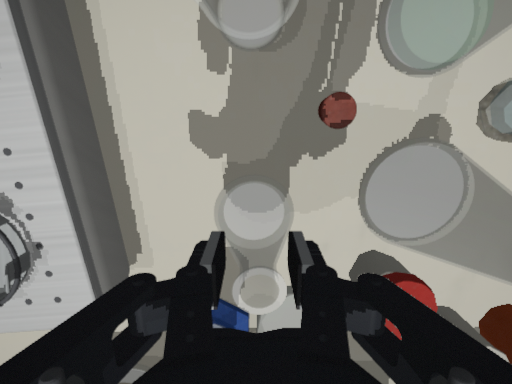

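```bash
python3 - <<'E'
from ov import *
d=dict(np.load('pics/w2.npz'))
print(ray(d,259,290,.140),ray(d,254,212,.042))
E
```

```text
[ 0.56946978 -0.01071028  0.14      ] [ 0.57054483 -0.01365516  0.042     ]
```

```bash
python3 -m handwheel '[0,0,-0.022,0,0,0,-0.022,0,0,0,-0.022,0,0,0,-0.022,0,0,0,-0.022,0]'
python3 -m handwheel '[-0.003,-0.03,0,0,-0.003,-0.03,0,0,-0.003,-0.03,0,0,-0.003,-0.03,0,0,-0.003,-0.03,0,0]'
python3 -m handwheel '[-0.003,-0.03,0,0,-0.003,-0.03,0,0,-0.003,-0.03,0,0,-0.003,-0.03,0,0,-0.003,-0.03,0,0]'
python3 -m handwheel '[0,-0.0125,0,0,0,0,0,0,0,0,0,0,0,0,0,0]'
```

```text
clock: 4.17
position: [0.5656, -0.013, 0.2322]
ee_rot: [-0.001, -0.0, 1.0, 0.0]
contact_force: [0.1, -0.1, -1.9]
width: 0.0345
gripper_force: 29.7
clock: 4.58
position: [0.5808, -0.1642, 0.2313]
ee_rot: [-0.0, -0.0, 1.0, 0.0]
contact_force: [1.1, -0.1, -0.4]
width: 0.0343
gripper_force: 29.7
clock: 5.0
position: [0.5958, -0.3144, 0.2309]
ee_rot: [-0.001, -0.0, 1.0, 0.001]
contact_force: [0.4, 0.3, -1.0]
width: 0.0343
gripper_force: 29.7
clock: 5.33
position: [0.5959, -0.3239, 0.2314]
ee_rot: [-0.0, -0.0, 1.0, 0.001]
contact_force: [-0.1, 0.0, -1.3]
width: 0.034
gripper_force: 29.7
```

```bash
python3 -m handwheel '[0.001,-0.002,0.015,0,0,0,0.015,0,0,0,0.01,0,0,0,0.005,0,0,0,0,0]'
python3 -m handwheel '[0,0,0.006,0,0,0,0.006,0,0,0,0.005,0,0,0,0,0,0,0,0,0]'
python3 -m handwheel '[0,0,0.003,0,0,0,0.003,0,0,0,0.002,0,0,0,0,0,0,0,0,0]'
```

```text
clock: 5.75
position: [0.5946, -0.3259, 0.1855]
ee_rot: [-0.001, -0.001, 1.0, 0.001]
contact_force: [-0.2, -0.4, 0.1]
width: 0.0341
gripper_force: 29.7
clock: 6.17
position: [0.5949, -0.3269, 0.1692]
ee_rot: [-0.0, -0.0, 1.0, 0.001]
contact_force: [0.5, 1.2, -1.6]
width: 0.0345
gripper_force: 29.4
clock: 6.58
position: [0.595, -0.3271, 0.1613]
ee_rot: [-0.0, -0.0, 1.0, 0.001]
contact_force: [-0.4, 3.2, -1.4]
width: 0.0346
gripper_force: 29.5
```

```bash
python3 -m handwheel '[0,0.001,0.0015,0,0,0,0,0,0,0,0,0]'
python3 -m handwheel '[0,0,0,0,0,0,0,0,0,0,0,0,0,0,0,0,0,0,0,0]' 0.075
python3 -m handwheel '[0,0,-0.02,0,0,0,-0.025,0,0,0,-0.03,0,0,0,-0.03,0,0,0,-0.03,0]'
python3 -m handwheel '[0,0,0,0,0,0,0,0]' 0.085
python3 - <<'E'
from ov import *
st();d=save('top','t3.png');e=save('scene','s3.png')
o=[((.5973,-.3258),[(.0325,.076,(255,0,0)),(.03,.076,(0,0,255)),(.012,.176,(0,255,0))])]
a=overlay(d,(320,130,400,200),4.9,o);b=overlay(e,(330,180,420,258),4.4,o)
h=min(a.shape[0],b.shape[0]);cv2.imwrite('pics/o3.png',np.hstack([a[:h],b[:h]]))
E
```

```text
clock: 6.83
position: [0.5952, -0.3268, 0.1608]
ee_rot: [0.0, -0.0, 1.0, -0.0]
contact_force: [-1.7, 2.6, 2.4]
width: 0.0343
gripper_force: 30.3
clock: 7.25
position: [0.5953, -0.3269, 0.1602]
ee_rot: [0.0, -0.0, 1.0, -0.0]
contact_force: [-0.2, 0.5, 0.3]
width: 0.0751
gripper_force: 0.0
clock: 7.67
position: [0.595, -0.3266, 0.2965]
ee_rot: [-0.0, -0.0, 1.0, -0.0]
contact_force: [0.5, 0.6, -0.5]
width: 0.0753
gripper_force: 0.0
clock: 7.83
position: [0.596, -0.3272, 0.2978]
ee_rot: [0.002, -0.0, 1.0, -0.002]
contact_force: [-0.3, 0.6, -0.5]
width: 0.0849
gripper_force: 0.0
{'clock': 7.8333, 'qpos': [-0.6042, 0.4174, 1.1813, -0.0001, 1.5375, -2.1752], 'position': [0.596, -0.3272, 0.2978], 'ee_rot': [0.0022, -0.0001, 1.0, -0.0016], 'contact_force': [-0.3056, 0.5613, -0.4748], 'width': 0.0849, 'gripper_force': 0.0}
```

View pics/o3.png

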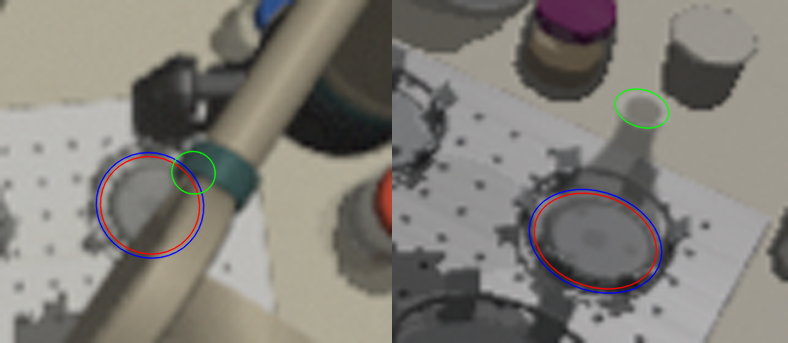

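First small flask is seated: in the scene crop its base lies inside the ring and its rim matches the prediction at (640,108). Next is the large flask.

```bash
python3 -m handwheel '[0.0025,0.0378,0,0,0.0025,0.0378,0,0,0.0025,0.0378,0,0,0.0025,0.0378,0,0,0.0025,0.0378,0,0]'
python3 -m handwheel '[0.0025,0.0378,0,0,0.0025,0.0378,0,0,0.0025,0.0378,0,0,0.0025,0.0378,0,0,0.0025,0.0378,0,0]'
python3 -m handwheel '[0.0025,0.0378,0,0,0.0025,0.0378,0,0,0,0,0,0,0,0,0,0]'
python3 - <<'E'
from ov import *
d=wrist('w4.png')
o=[((.566,.1272),[(.05,.0,(0,0,255)),(.018,.17,(0,255,0))]),((.4315,.119),[(.04,.0,(0,0,255)),(.015,.135,(0,255,0))])]
cv2.imwrite('pics/w4o.png',overlay(d,(0,0,512,384),1.56,o))
E
```

```text
clock: 8.35
position: [0.5814, -0.1358, 0.293]
ee_rot: [-0.002, 0.0, 1.0, 0.001]
contact_force: [-0.3, 0.7, -0.9]
width: 0.0851
gripper_force: 0.0
clock: 8.77
position: [0.5688, 0.0532, 0.2933]
ee_rot: [-0.002, 0.0, 1.0, 0.0]
contact_force: [0.0, 0.4, 0.2]
width: 0.0848
gripper_force: 0.0
clock: 9.1
position: [0.564, 0.1289, 0.2934]
ee_rot: [-0.002, -0.002, 1.0, -0.0]
contact_force: [-0.3, -2.1, -0.6]
width: 0.0846
gripper_force: 0.0
{'clock': 9.1, 'qpos': [0.1045, 0.264, 1.4231, -0.0002, 1.4581, -1.4705], 'position': [0.564, 0.1289, 0.2934], 'ee_rot': [-0.0018, -0.0021, 1.0, -0.0003], 'contact_force': [-0.2531, -2.0635, -0.5952], 'width': 0.0846, 'gripper_force': 0.0}
```

View pics/w4o.png

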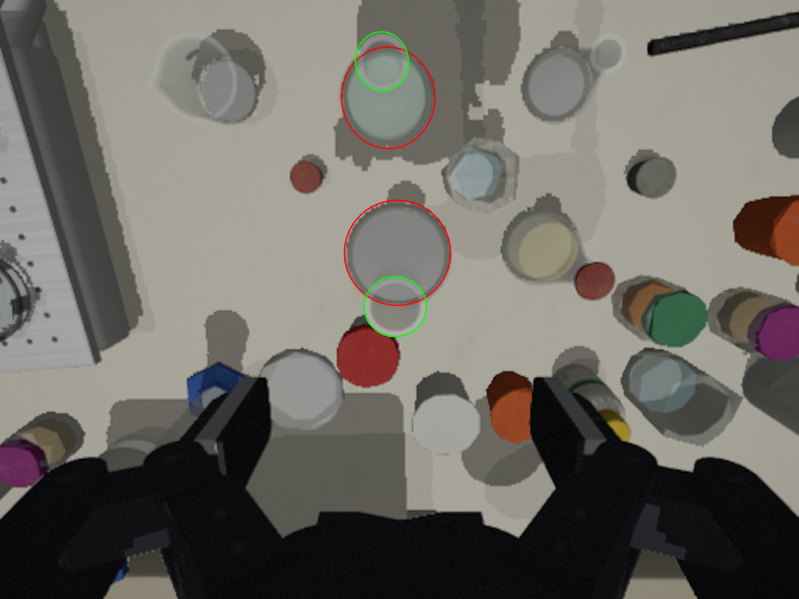

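The overlays fit L and M. sA appears with rim at (608,54) and base at (557,85).

```bash
python3 - <<'E'
from ov import *
d=dict(np.load('pics/w4.npz'))
f=lambda c,z:ray(d,(c[0]+.5)/1.56-.5,(c[1]+.5)/1.56-.5,z)[:2].round(4)
print(f((608,54),.1),f((557,85),.003))
E
python3 -m handwheel '[-0.003,-0.003,0.03,0,0,0,0.03,0,0,0,0.03,0,0,0,0.03,0,0,0,0.03,0]'
python3 -m handwheel '[0,0,0.0,0,0,0,0,0,0,0,0,0,0,0,0,0,0,0,0,0]' 0.0 30
python3 -m handwheel '[0,0,0,0,0,0,0,0,0,0,0,0]'
python3 -m handwheel '[0,0,-0.01,0,0,0,-0.02,0,0,0,-0.02,0,0,0,-0.02,0,0,0,0,0]'
python3 - <<'E'
from ov import *
d=wrist('w5.png')
E
```

```text
[0.4192 0.2613] [0.4206 0.262 ]
clock: 9.57
position: [0.5678, 0.1219, 0.1433]
ee_rot: [-0.0, 0.001, 1.0, -0.0]
contact_force: [0.3, 0.3, 0.1]
width: 0.0845
gripper_force: 0.0
clock: 9.98
position: [0.5694, 0.1239, 0.1473]
ee_rot: [0.002, 0.0, 1.0, 0.0]
contact_force: [0.1, -0.2, -1.1]
width: 0.0493
gripper_force: 30.5
clock: 10.23
position: [0.5688, 0.1243, 0.1467]
ee_rot: [0.001, -0.0, 1.0, 0.0]
contact_force: [-0.2, 0.5, 4.9]
width: 0.0489
gripper_force: 31.3
clock: 10.65
position: [0.5704, 0.1244, 0.2199]
ee_rot: [0.004, -0.0, 1.0, 0.0]
contact_force: [0.9, 1.0, -0.8]
width: 0.0493
gripper_force: 30.8
{'clock': 10.65, 'qpos': [0.0955, 0.305, 1.5473, 0.0, 1.281, -1.4757], 'position': [0.5704, 0.1244, 0.2199], 'ee_rot': [0.0041, -0.0002, 1.0, 0.0004], 'contact_force': [0.9244, 1.0265, -0.835], 'width': 0.0493, 'gripper_force': 30.7957}
```

View pics/w5.png

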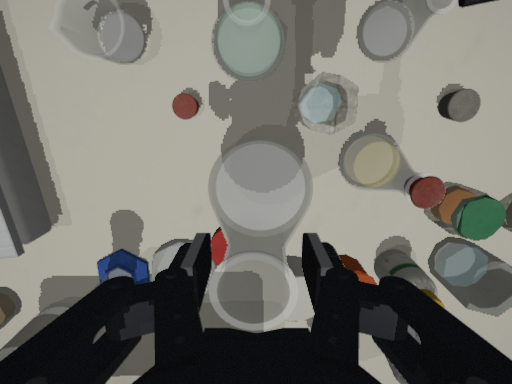

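```bash
python3 - <<'E'
from ov import *
d=dict(np.load('pics/w5.npz'))
print(ray(d,253,291,.243),ray(d,261,189,.076))
E
```

```text
[0.56686386 0.12444395 0.243     ] [0.57287364 0.13049966 0.076     ]
```

```bash
python3 -m handwheel '[0,0,-0.02,0,0,0,-0.02,0,0,0,-0.02,0,0,0,-0.02,0,0,0,0,0]'
python3 -m handwheel '[0.0065,-0.03,0,0,0.0065,-0.03,0,0,0.0065,-0.03,0,0,0.0065,-0.03,0,0,0.0065,-0.03,0,0]'
python3 -m handwheel '[0.0065,-0.03,0,0,0.0065,-0.03,0,0,0.0065,-0.03,0,0,0.0065,-0.03,0,0,0.0065,-0.03,0,0]'
python3 -m handwheel '[0.0065,-0.03,0,0,0.0065,-0.03,0,0,0.0065,-0.03,0,0,0.0065,-0.03,0,0,0.0065,-0.03,0,0]'
python3 -m handwheel '[0.002,-0.01,0,0,0,0,0,0,0,0,0,0,0,0,0,0,0,0,0,0]'
```

```text
clock: 11.12
position: [0.5695, 0.1242, 0.2982]
ee_rot: [0.003, -0.0, 1.0, 0.0]
contact_force: [0.6, 0.7, -0.5]
width: 0.0492
gripper_force: 30.9
clock: 11.53
position: [0.5342, -0.0269, 0.293]
ee_rot: [-0.002, -0.0, 1.0, 0.0]
contact_force: [-0.5, -0.8, -1.2]
width: 0.0493
gripper_force: 30.9
clock: 11.95
position: [0.5018, -0.1769, 0.2931]
ee_rot: [-0.002, -0.0, 1.0, 0.001]
contact_force: [0.3, -1.1, -0.6]
width: 0.0491
gripper_force: 30.9
clock: 12.37
position: [0.4695, -0.3268, 0.293]
ee_rot: [-0.001, -0.0, 1.0, 0.001]
contact_force: [0.5, -0.4, -0.3]
width: 0.0494
gripper_force: 30.9
clock: 12.78
position: [0.4689, -0.3343, 0.2949]
ee_rot: [-0.0, -0.001, 1.0, 0.001]
contact_force: [-0.2, -0.3, -1.7]
width: 0.0488
gripper_force: 31.0
```

```bash
python3 -m handwheel '[-0.001,-0.003,0.01,0,0,0,0.01,0,0,0,0.01,0,0,0,0.003,0,0,0,0,0]'
python3 - <<'E'
from ov import *
d=wrist('w6.png');e=save('scene','s6.png')
z=.262-.1467
a=overlay(d,(130,80,390,384),1.5,[((.4717,-.3345),[(.0525,.076,(255,0,0)),(.0585,.107,(0,200,255))])])
b=overlay(e,(310,200,400,320),3.8,[((.4717,-.3363),[(.0585,.107,(0,200,255)),(.05,z,(0,0,255)),(.018,z+.17,(0,255,0))])])
h=min(a.shape[0],b.shape[0]);cv2.imwrite('pics/o6.png',np.hstack([a[:h],b[:h]]))
E
```

```text
clock: 13.2
position: [0.4691, -0.338, 0.2603]
ee_rot: [-0.001, -0.0, 1.0, 0.001]
contact_force: [0.2, 0.7, -2.4]
width: 0.0492
gripper_force: 31.0
{'clock': 13.2, 'qpos': [-0.7448, 0.2788, 1.4832, 0.0002, 1.3833, -2.3162], 'position': [0.4691, -0.338, 0.2603], 'ee_rot': [-0.0013, -0.0003, 1.0, 0.0013], 'contact_force': [0.1934, 0.7319, -2.3868], 'width': 0.0492, 'gripper_force': 30.9909}
```

View pics/o6.png

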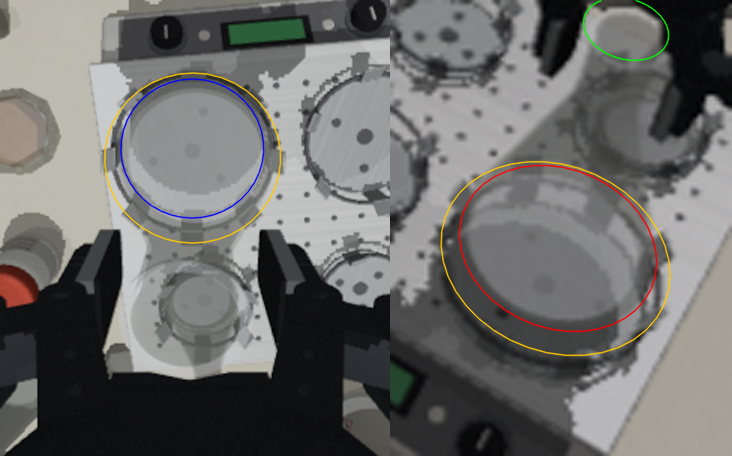

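Alignment looks good: the flask base fills the predicted ellipse at about (558,248) in the scene crop. Lowering.

```bash
python3 -m handwheel '[0,0,0.007,0,0,0,0.007,0,0,0,0.005,0,0,0,0,0,0,0,0,0]'
python3 -m handwheel '[0,0,0.005,0,0,0,0.005,0,0,0,0.003,0,0,0,0,0,0,0,0,0]'
python3 -m handwheel '[0,0,0.003,0,0,0,0.002,0,0,0,0,0,0,0,0,0]'
```

```text
clock: 13.72
position: [0.4695, -0.3388, 0.2427]
ee_rot: [-0.0, -0.0, 1.0, 0.0]
contact_force: [-0.7, 0.3, -1.7]
width: 0.0491
gripper_force: 31.0
clock: 14.13
position: [0.4696, -0.3389, 0.23]
ee_rot: [-0.0, -0.0, 1.0, 0.0]
contact_force: [-0.4, -0.1, -1.0]
width: 0.0491
gripper_force: 31.0
clock: 14.47
position: [0.4696, -0.3389, 0.2251]
ee_rot: [-0.0, -0.0, 1.0, 0.0]
contact_force: [-0.8, -0.3, -0.7]
width: 0.0493
gripper_force: 31.0
```

```bash
python3 -m handwheel '[0,0,0.0015,0,0,0,0.001,0,0,0,0,0,0,0,0,0]'
python3 -m handwheel '[0,0,0.001,0,0,0,0.0005,0,0,0,0,0,0,0,0,0]'
```

```text
clock: 14.8
position: [0.4697, -0.339, 0.2229]
ee_rot: [0.0, -0.0, 1.0, -0.0]
contact_force: [-0.6, -0.6, -0.9]
width: 0.0492
gripper_force: 31.1
clock: 15.13
position: [0.4702, -0.3389, 0.2227]
ee_rot: [0.001, -0.0, 1.0, -0.0]
contact_force: [-0.7, 2.1, 4.9]
width: 0.049
gripper_force: 32.1
```

```bash
python3 -m handwheel '[0,0,0,0,0,0,0,0,0,0,0,0,0,0,0,0,0,0,0,0]' 0.085
python3 -m handwheel '[0,0,-0.01,0,0,0,-0.02,0,0,0,-0.025,0,0,0,-0.03,0,0,0,0,0]'
python3 -m handwheel '[0.0032,0.038,0,0,0.0032,0.038,0,0,0.0032,0.038,0,0,0.0032,0.038,0,0,0.0032,0.038,0,0]'
python3 -m handwheel '[0.0032,0.038,0,0,0.0032,0.038,0,0,0.0032,0.038,0,0,0.0032,0.038,0,0,0.0032,0.038,0,0]'
python3 -m handwheel '[0.0032,0.038,0,0,0.0032,0.038,0,0,0,0,0,0,0,0,0,0]'
python3 - <<'E'
from ov import *
e=save('scene','s7.png')
b=overlay(e,(310,180,420,320),3.8,[((.4717,-.3363),[(.05,.076,(0,0,255)),(.018,.246,(0,255,0))])]);cv2.imwrite('pics/o7.png',b)
E
```

```text
clock: 15.55
position: [0.4696, -0.339, 0.221]
ee_rot: [-0.0, -0.0, 1.0, 0.0]
contact_force: [0.8, 0.1, 0.6]
width: 0.0851
gripper_force: 0.0
clock: 15.97
position: [0.4718, -0.3409, 0.3132]
ee_rot: [0.004, -0.0, 1.0, -0.004]
contact_force: [-0.2, -1.2, 0.2]
width: 0.0853
gripper_force: 0.0
clock: 16.38
position: [0.4532, -0.1475, 0.3067]
ee_rot: [0.0, 0.0, 1.0, -0.0]
contact_force: [1.3, -0.0, 0.3]
width: 0.0852
gripper_force: 0.0
clock: 16.8
position: [0.4371, 0.0427, 0.307]
ee_rot: [0.001, 0.0, 1.0, 0.0]
contact_force: [0.5, 0.2, -0.8]
width: 0.0851
gripper_force: 0.0
clock: 17.13
position: [0.4308, 0.1188, 0.3067]
ee_rot: [0.0, -0.003, 1.0, -0.0]
contact_force: [-0.8, -1.2, 0.7]
width: 0.0853
gripper_force: 0.0
```

View pics/o7.png

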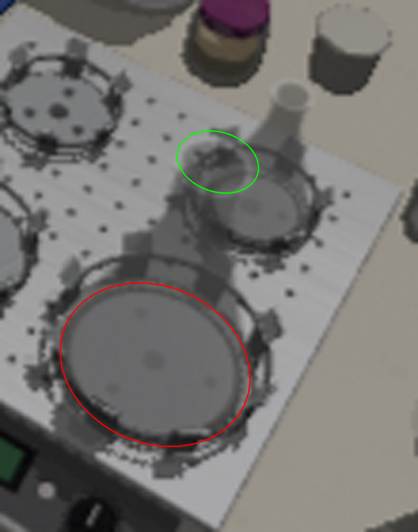

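L is seated: its base matches the red ring at (155,365). Now the medium flask.

```bash
python3 -m handwheel '[-0.001,-0.0015,0.035,0,0,0,0.04,0,0,0,0.04,0,0,0,0.04,0,0,0,0.035,0]'
python3 -m handwheel '[0,0,0.009,0,0,0,0,0]'
python3 -m handwheel '[0,0,0.0,0,0,0,0,0,0,0,0,0,0,0,0,0,0,0,0,0]' 0.0 30
python3 -m handwheel '[0,0,0,0,0,0,0,0,0,0,0,0]'
python3 -m handwheel '[0,0,-0.01,0,0,0,-0.02,0,0,0,-0.02,0,0,0,-0.02,0,0,0,0,0]'
python3 - <<'E'
from ov import *
d=wrist('w8.png')
E
```

```text
clock: 17.6
position: [0.432, 0.1136, 0.1146]
ee_rot: [-0.0, 0.001, 1.0, -0.0]
contact_force: [0.1, 0.2, 0.8]
width: 0.085
gripper_force: 0.0
clock: 17.77
position: [0.4306, 0.1139, 0.1053]
ee_rot: [-0.003, 0.001, 1.0, -0.0]
contact_force: [1.3, -0.2, 0.6]
width: 0.085
gripper_force: 0.0
clock: 18.18
position: [0.4341, 0.1157, 0.1096]
ee_rot: [0.003, -0.0, 1.0, 0.0]
contact_force: [-0.8, -0.1, 6.3]
width: 0.0443
gripper_force: 29.7
clock: 18.43
position: [0.4341, 0.1158, 0.1097]
ee_rot: [0.003, -0.0, 1.0, 0.0]
contact_force: [0.4, 0.4, 6.8]
width: 0.0438
gripper_force: 29.7
clock: 18.85
position: [0.4352, 0.116, 0.1819]
ee_rot: [0.005, -0.0, 1.0, 0.001]
contact_force: [1.0, -0.5, -0.9]
width: 0.044
gripper_force: 30.3
{'clock': 18.85, 'qpos': [0.1058, 0.1395, 1.8769, 0.0, 1.1151, -1.4657], 'position': [0.4352, 0.116, 0.1819], 'ee_rot': [0.005, -0.0003, 1.0, 0.0006], 'contact_force': [0.9848, -0.5262, -0.9467], 'width': 0.044, 'gripper_force': 30.2853}
```

View pics/w8.png

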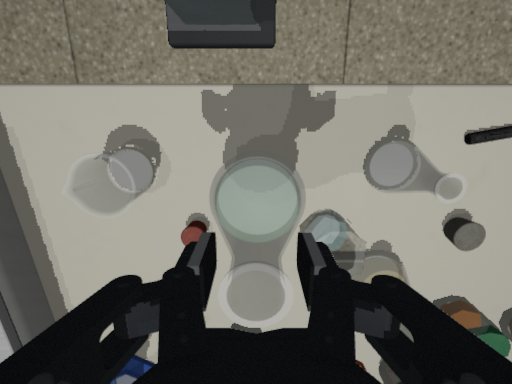

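```bash
python3 - <<'E'
from ov import *
d=dict(np.load('pics/w8.npz'))
print(ray(d,256,294,.207),ray(d,258,203,.075),'sA',ray(d,451,188,.1),ray(d,392,165,.003))
E
python3 -m handwheel '[0,0,-0.02,0,0,0,-0.02,0,0,0,-0.02,0,0,0,-0.02,0,0,0,0,0]'
```

```text
[0.43149934 0.11724969 0.207     ] [0.43941784 0.11900231 0.075     ] sA [0.41896135 0.26134793 0.1       ] [0.42134187 0.26241181 0.003     ]
clock: 19.32
position: [0.434, 0.1158, 0.2602]
ee_rot: [0.003, -0.0, 1.0, 0.0]
contact_force: [-0.1, -0.2, -1.3]
width: 0.0441
gripper_force: 30.6
```

```bash
python3 -m handwheel '[-0.0023,-0.03,0,0,-0.0023,-0.03,0,0,-0.0023,-0.03,0,0,-0.0023,-0.03,0,0,-0.0023,-0.03,0,0]'
python3 -m handwheel '[-0.0023,-0.03,0,0,-0.0023,-0.03,0,0,-0.0023,-0.03,0,0,-0.0023,-0.03,0,0,-0.0023,-0.03,0,0]'
python3 -m handwheel '[-0.002,-0.024,0,0,0,0,0,0,0,0,0,0,0,0,0,0,0,0,0,0]'
```

```text
clock: 19.73
position: [0.4428, -0.0355, 0.2557]
ee_rot: [-0.001, -0.0, 1.0, 0.0]
contact_force: [0.5, 0.0, -1.0]
width: 0.0442
gripper_force: 30.7
clock: 20.15
position: [0.4544, -0.1855, 0.2555]
ee_rot: [-0.001, 0.0, 1.0, 0.001]
contact_force: [0.9, -0.4, -1.1]
width: 0.0441
gripper_force: 30.7
clock: 20.57
position: [0.4567, -0.2072, 0.2565]
ee_rot: [-0.001, -0.001, 1.0, 0.001]
contact_force: [1.1, 0.6, -1.9]
width: 0.0442
gripper_force: 30.7
```

```bash
python3 -m handwheel '[-0.0025,-0.004,0.015,0,0,0,0.015,0,0,0,0.01,0,0,0,0.004,0,0,0,0,0]'
python3 -m handwheel '[0,0,0.005,0,0,0,0.004,0,0,0,0,0,0,0,0,0]'
python3 -m handwheel '[0,0,0.005,0,0,0,0.004,0,0,0,0.003,0,0,0,0,0,0,0,0,0]'
```

```text
clock: 20.98
position: [0.4591, -0.2113, 0.2123]
ee_rot: [-0.001, -0.001, 1.0, 0.001]
contact_force: [-0.7, -0.2, -1.0]
width: 0.0439
gripper_force: 30.7
clock: 21.32
position: [0.4598, -0.2125, 0.2044]
ee_rot: [0.0, -0.0, 1.0, -0.0]
contact_force: [-0.4, 0.5, -1.9]
width: 0.044
gripper_force: 30.7
clock: 21.73
position: [0.4596, -0.2124, 0.192]
ee_rot: [-0.0, -0.0, 1.0, 0.0]
contact_force: [-0.4, 0.4, -1.4]
width: 0.0441
gripper_force: 30.7
```

```bash
python3 -m handwheel '[0,0,0.003,0,0,0,0.002,0,0,0,0,0,0,0,0,0]'
python3 -m handwheel '[0,0,0.001,0,0,0,0.001,0,0,0,0,0,0,0,0,0]'
```

```text
clock: 22.07
position: [0.4597, -0.2124, 0.1871]
ee_rot: [-0.0, -0.0, 1.0, 0.0]
contact_force: [0.1, 0.3, -1.5]
width: 0.0444
gripper_force: 30.7
clock: 22.4
position: [0.4601, -0.2125, 0.1858]
ee_rot: [0.0, -0.0, 1.0, -0.0]
contact_force: [-0.7, 0.4, 3.4]
width: 0.0441
gripper_force: 31.4
```

```bash
python3 -m handwheel '[0,0,0,0,0,0,0,0,0,0,0,0,0,0,0,0,0,0,0,0]' 0.08
python3 -m handwheel '[0,0,-0.01,0,0,0,-0.02,0,0,0,-0.03,0,0,0,-0.04,0,0,0,0,0]'
python3 -m handwheel '[0.0033,0.039,0,0,0.0033,0.039,0,0,0.0033,0.039,0,0,0.0033,0.039,0,0,0.0033,0.039,0,0]' 0.085
python3 -m handwheel '[0.0033,0.039,0,0,0.0033,0.039,0,0,0.0033,0.039,0,0,0.0033,0.039,0,0,0.0033,0.039,0,0]'
python3 -m handwheel '[0.0033,0.039,0,0,0.0033,0.039,0,0,0,0,0,0,0,0,0,0,0,0,0,0]'
python3 - <<'E'
from ov import *
d=wrist('w9.png');e=save('scene','s9.png')
a=overlay(d,(120,50,400,330),1.6,[((.4205,.2613),[(.03,.0,(0,0,255)),(.012,.1,(0,255,0))])])
b=overlay(e,(250,170,350,290),3.7,[((.4612,-.2108),[(.04,.076,(0,0,255)),(.015,.211,(0,255,0))])])
h=min(a.shape[0],b.shape[0]);cv2.imwrite('pics/o9.png',np.hstack([a[:h],b[:h]]))
E
```

```text
clock: 22.82
position: [0.4597, -0.2125, 0.1852]
ee_rot: [-0.0, -0.0, 1.0, 0.0]
contact_force: [0.5, 0.5, 0.9]
width: 0.0802
gripper_force: 0.0
clock: 23.23
position: [0.4631, -0.2145, 0.2933]
ee_rot: [0.006, -0.0, 1.0, -0.004]
contact_force: [1.0, -1.0, 0.9]
width: 0.0799
gripper_force: 0.0
clock: 23.65
position: [0.4429, -0.016, 0.2861]
ee_rot: [0.001, 0.0, 1.0, -0.0]
contact_force: [1.3, -0.9, -0.3]
width: 0.0849
gripper_force: 0.0
clock: 24.07
position: [0.4263, 0.1794, 0.2863]
ee_rot: [0.001, -0.0, 1.0, 0.0]
contact_force: [1.7, -0.2, -1.1]
width: 0.0854
gripper_force: 0.0
clock: 24.48
position: [0.42, 0.2553, 0.2856]
ee_rot: [0.0, -0.001, 1.0, -0.0]
contact_force: [-0.4, -0.6, 0.0]
width: 0.0852
gripper_force: 0.0
{'clock': 24.4833, 'qpos': [0.405, 0.1314, 1.6149, -0.0009, 1.3952, -1.1668], 'position': [0.42, 0.2553, 0.2856], 'ee_rot': [0.0002, -0.0006, 1.0, -0.0004], 'contact_force': [-0.38, -0.6385, 0.0155], 'width': 0.0852, 'gripper_force': 0.0}
```

View pics/o9.png

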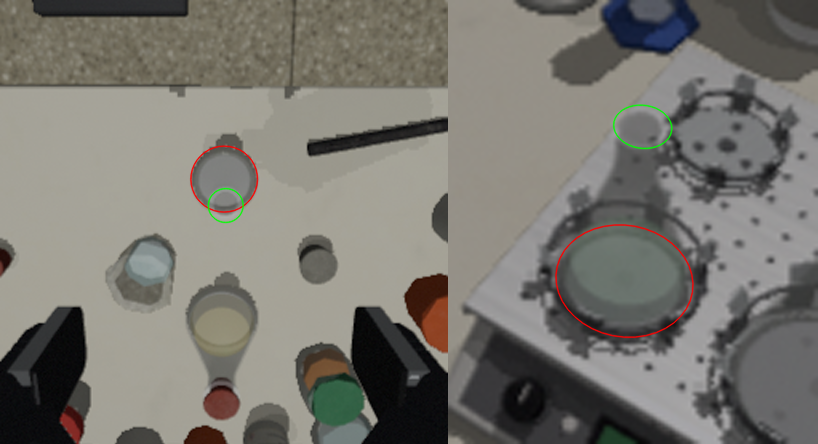

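M is seated: the base fits its ring and the rim matches at (642,126). The sA overlay fits at (224,180), so I pick it now.

```bash
python3 -m handwheel '[-0.001,0.004,0.035,0,0,0,0.04,0,0,0,0.04,0,0,0,0.04,0,0,0,0.035,0]'
python3 -m handwheel '[0,0,0.012,0,0,0,0,0,0,0,0,0]'
python3 -m handwheel '[0,0,0.0,0,0,0,0,0,0,0,0,0,0,0,0,0,0,0,0,0]' 0.0 30
python3 -m handwheel '[0,0,0,0,0,0,0,0,0,0,0,0]'
python3 -m handwheel '[0,0,-0.01,0,0,0,-0.02,0,0,0,-0.02,0,0,0,0,0,0,0,0,0]'
python3 - <<'E'
from ov import *
d=wrist('w10.png')
E
```

```text
clock: 25.0
position: [0.421, 0.2576, 0.0937]
ee_rot: [0.0, 0.001, 1.0, -0.0]
contact_force: [0.0, 0.2, -0.2]
width: 0.0851
gripper_force: 0.0
clock: 25.25
position: [0.4215, 0.2583, 0.0832]
ee_rot: [-0.0, 0.001, 1.0, -0.0]
contact_force: [0.7, 0.5, -0.1]
width: 0.0851
gripper_force: 0.0
clock: 25.67
position: [0.422, 0.2599, 0.0848]
ee_rot: [0.001, -0.0, 1.0, 0.001]
contact_force: [-0.8, -0.2, 4.8]
width: 0.0342
gripper_force: 29.4
clock: 25.92
position: [0.4219, 0.2599, 0.0847]
ee_rot: [0.001, -0.0, 1.0, 0.0]
contact_force: [0.0, -0.2, 4.5]
width: 0.0344
gripper_force: 29.4
clock: 26.33
position: [0.4217, 0.26, 0.1344]
ee_rot: [0.001, -0.0, 1.0, 0.001]
contact_force: [-0.2, 0.1, -1.9]
width: 0.0342
gripper_force: 29.6
{'clock': 26.3333, 'qpos': [0.4118, 0.2567, 1.8562, 0.0001, 1.0255, -1.1595], 'position': [0.4217, 0.26, 0.1344], 'ee_rot': [0.0015, -0.0002, 1.0, 0.0007], 'contact_force': [-0.2182, 0.0547, -1.8647], 'width': 0.0342, 'gripper_force': 29.5954}
```

View pics/w10.png

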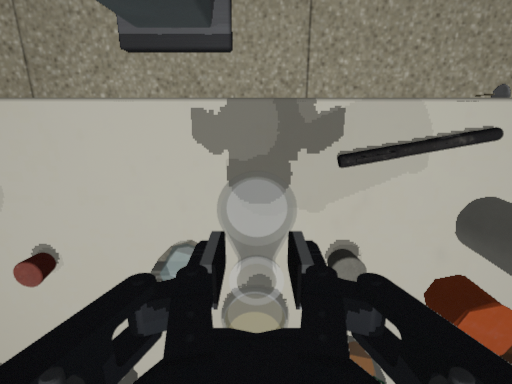

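```bash
python3 - <<'E'
from ov import *
d=dict(np.load('pics/w10.npz'))
print(ray(d,256,281,.1497),ray(d,257,209,.052))
E
python3 -m handwheel '[0,0,-0.025,0,0,0,-0.025,0,0,0,-0.025,0,0,0,-0.025,0,0,0,0,0]'
python3 -m handwheel '[-0.0108,-0.03,0,0,-0.0108,-0.03,0,0,-0.0108,-0.03,0,0,-0.0108,-0.03,0,0,-0.0108,-0.03,0,0]'
python3 -m handwheel '[-0.0108,-0.03,0,0,-0.0108,-0.03,0,0,-0.0108,-0.03,0,0,-0.0108,-0.03,0,0,-0.0108,-0.03,0,0]'
python3 -m handwheel '[-0.0108,-0.03,0,0,-0.0108,-0.03,0,0,-0.0108,-0.03,0,0,-0.0108,-0.03,0,0,-0.0108,-0.03,0,0]'
python3 -m handwheel '[-0.003,-0.01,0,0,0,0,0,0,0,0,0,0,0,0,0,0,0,0,0,0]'
```

```text
[0.41892669 0.26121313 0.1497    ] [0.42169911 0.26204086 0.052     ]
clock: 26.8
position: [0.4231, 0.2605, 0.2367]
ee_rot: [0.003, -0.0, 1.0, 0.001]
contact_force: [1.7, 1.4, -1.1]
width: 0.0342
gripper_force: 29.8
clock: 27.22
position: [0.4743, 0.1082, 0.2312]
ee_rot: [-0.002, -0.0, 1.0, -0.0]
contact_force: [1.0, 0.4, -2.2]
width: 0.0343
gripper_force: 29.8
clock: 27.63
position: [0.5283, -0.0418, 0.231]
ee_rot: [-0.002, -0.0, 1.0, 0.0]
contact_force: [0.1, 1.0, -1.5]
width: 0.0344
gripper_force: 29.8
clock: 28.05
position: [0.5825, -0.1916, 0.2306]
ee_rot: [-0.002, 0.0, 1.0, 0.001]
contact_force: [0.5, -0.1, -1.2]
width: 0.0343
gripper_force: 29.8
clock: 28.47
position: [0.5855, -0.1986, 0.2329]
ee_rot: [-0.001, -0.001, 1.0, 0.001]
contact_force: [-0.1, 0.9, -1.4]
width: 0.0343
gripper_force: 29.9
```

```bash
python3 -m handwheel '[-0.0005,-0.001,0.015,0,0,0,0.015,0,0,0,0.012,0,0,0,0.005,0,0,0,0,0]'
python3 -m handwheel '[0,0,0.006,0,0,0,0.005,0,0,0,0.004,0,0,0,0,0,0,0,0,0]'
python3 -m handwheel '[0,0,0.003,0,0,0,0.002,0,0,0,0.001,0,0,0,0,0,0,0,0,0]'
```

```text
clock: 28.88
position: [0.5857, -0.1998, 0.1852]
ee_rot: [-0.001, -0.001, 1.0, 0.001]
contact_force: [-0.9, 0.5, -1.2]
width: 0.0342
gripper_force: 29.9
clock: 29.3
position: [0.5866, -0.2014, 0.1712]
ee_rot: [-0.0, -0.0, 1.0, 0.0]
contact_force: [0.0, 0.3, -1.1]
width: 0.0342
gripper_force: 29.9
clock: 29.72
position: [0.5867, -0.2015, 0.1653]
ee_rot: [0.0, -0.0, 1.0, 0.0]
contact_force: [0.7, -1.0, -1.4]
width: 0.034
gripper_force: 29.9
```

```bash
python3 -m handwheel '[0,0,0.002,0,0,0,0.0015,0,0,0,0.001,0,0,0,0,0,0,0,0,0]'
python3 -m handwheel '[0,0,0.001,0,0,0,0.0005,0,0,0,0,0,0,0,0,0]'
```

```text
clock: 30.13
position: [0.5867, -0.2014, 0.1609]
ee_rot: [0.0, -0.0, 1.0, 0.0]
contact_force: [-0.6, 1.1, 0.5]
width: 0.0343
gripper_force: 30.1
clock: 30.47
position: [0.5869, -0.2014, 0.1608]
ee_rot: [0.001, -0.0, 1.0, -0.0]
contact_force: [-2.3, 1.0, 7.2]
width: 0.0344
gripper_force: 31.2
```

Seated. I'll release, retreat to the left and take a final look.

```bash
python3 -m handwheel '[0,0,0,0,0,0,0,0,0,0,0,0,0,0,0,0,0,0,0,0]' 0.08
python3 -m handwheel '[0,0,-0.01,0,0,0,-0.03,0,0,0,-0.04,0,0,0,-0.04,0,0,0,-0.04,0]'
python3 -m handwheel '[0.02,0.035,0,0,0.02,0.035,0,0,0.02,0.035,0,0,0.02,0.035,0,0,0.02,0.035,0,0]'
python3 -m handwheel '[0.01,0.035,0,0,0.01,0.035,0,0,0.01,0.035,0,0,0.01,0.035,0,0,0,0,0,0]'
python3 -m handwheel '[0,0,0,0,0,0,0,0,0,0,0,0,0,0,0,0,0,0,0,0]'
python3 - <<'E'
from ov import *
e=save('scene','s11.png');d=save('top','t11.png')
o=[((.5867,-.2002),[(.03,.076,(0,0,255)),(.012,.176,(0,255,0))]),((.5973,-.3258),[(.03,.076,(0,0,255)),(.012,.176,(0,255,0))]),((.4612,-.2108),[(.04,.076,(0,0,255)),(.015,.211,(0,255,0))]),((.4717,-.3363),[(.05,.076,(0,0,255)),(.018,.246,(0,255,0))])]
a=overlay(d,(270,130,400,260),3.,o);b=overlay(e,(240,150,430,320),2.1,o)
h=min(a.shape[0],b.shape[0]);cv2.imwrite('pics/o11.png',np.hstack([a[:h],b[:h]]))
E
```

```text
clock: 30.88
position: [0.5866, -0.2015, 0.159]
ee_rot: [-0.0, -0.0, 1.0, 0.0]
contact_force: [0.5, 0.3, 0.1]
width: 0.0801
gripper_force: 0.0
clock: 31.3
position: [0.5863, -0.2013, 0.3217]
ee_rot: [0.0, -0.0, 1.0, 0.0]
contact_force: [1.0, -0.0, 0.4]
width: 0.0807
gripper_force: 0.0
clock: 31.72
position: [0.4855, -0.0252, 0.3201]
ee_rot: [0.001, 0.0, 1.0, 0.0]
contact_force: [1.3, 0.9, 0.2]
width: 0.0799
gripper_force: 0.0
clock: 32.13
position: [0.4441, 0.119, 0.3204]
ee_rot: [0.0, -0.003, 1.0, 0.002]
contact_force: [0.7, -0.2, -0.0]
width: 0.0799
gripper_force: 0.0
clock: 32.55
position: [0.447, 0.1124, 0.3193]
ee_rot: [-0.0, 0.001, 1.0, -0.0]
contact_force: [0.2, -0.0, 0.5]
width: 0.0801
gripper_force: 0.0
```

View pics/o11.png

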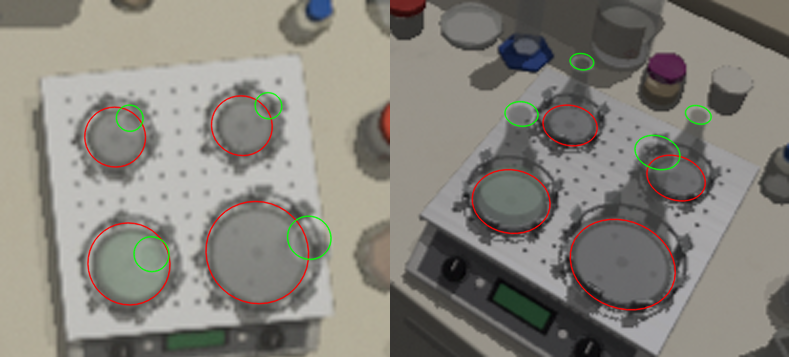

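All four flasks sit in their clamps with bases and rims on the predicted rings in both views, so I'm handing in.

```bash
python3 -c "
from rig import ticket
print(ticket.sign_off())"
```

```text
the job is handed in; nothing more can be done
None
```

I set the four open flasks upright in the clamps made for their sizes, left the stoppered flask untouched, and handed the job in at about 33 s; final camera views matched predicted seated positions, but no verdict came back.

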